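# Shift the coil winder's gear lever to the pinned slot

### The job

On the coil winder, push the black-knobbed gear lever through the H-gate into the slot end where the tall steel setting pin stands, fully home against the end of that slot, and leave it there. Push the knob gently with the fingertips, without forcing it or pulling it up, and leave the things on the bench and on the winder's ledge where they are.

Things in the scene. Friction and masses are not known exactly. Their poses are not given: they have to be found in the camera images.
- winder: Bench coil winder, fixed. Origin: centre of its gearbox's underside (170 x 190 mm, 100 mm high). x points away from the operator, y to the operator's left, z up. Headstock on the right, y = -95 to -155 mm, 170 mm high, its spindle and bobbin on to y = -257 mm at z = 125 mm; side ledge on the left, y = +95 to +185 mm, 30 mm high.
- gate_mid (a point): Middle of the H-gate, on the upper face of the 4 mm gate plate (winder x = y = 0, z = 100 mm). Three straight slots along winder x, at y = +26, 0 and -26 mm, 14 mm wide, ending at x = +-31 mm, joined at x = 0 by a cross channel 14 mm wide along y: six slot ends. The tongues between the slots have round noses.
- knob (a point): Centre of the gear lever's black knob, 30 mm wide, 38 mm tall, 145 mm from the lever's pivot (65 mm above the plate when upright). In a slot end it is about 43 mm before or behind neutral; in an outer slot about 43 mm left or right of the middle one. At the start it is anywhere along the left slot.
- lever_pivot (a point): Pivot of the lever, inside the gearbox (winder x = y = 0, z = 20 mm). The lever, a steel rod of 10 mm diameter with the knob on top, tilts about it both ways. About 2 to 4 N at the knob moves it; it stays where it is left (no spring, no detent), and the gate plate's edges guide and stop it.
- lever_cross (a joint): sideways tilt of the lever, rad: 0 middle slot, about +0.32 left slot (winder +y), about -0.32 right slot (winder -y)
- lever_shift (a joint): fore-and-aft tilt of the lever, rad: 0 in the cross channel, positive away from the operator (winder +x), about +0.30 or -0.30 when home against a slot's end
- lever_lift (a joint): how far the knob is pulled up along its rod, m: 0 down, 0.012 at most; a spring holds it down with 20 N, so that gentle sideways pushing does not raise it.
- rod_at_plate (a point): point on the lever rod's axis, level with the plate's upper face when the lever is upright (80 mm from the pivot)
- pin_top (a point): Top of the steel setting pin: 25 mm tall above the plate, 14 mm domed head, fixed. It stands 14 mm beyond one of the four ends of the middle and right slots, in line with the slot (winder x = +-45 mm, y = 0 or -26 mm): that is the slot end wanted. The other slot ends have only flat steel plugs, 12 mm wide, 1.5 mm high.
- bobbin_a: small wire bobbin, 32 mm diameter, 36 mm tall, standing on the winder's side ledge; to be left alone (origin: centre of its underside)
- bobbin_b: smaller wire bobbin, 26 mm diameter, 28 mm tall, standing on the winder's side ledge; to be left alone (origin: centre of its underside)
- capacitor: upright aluminium can, 35 mm diameter, 50 mm tall, on the bench in front of the winder; to be left alone (origin: centre of its underside)
- matchbox: cardboard matchbox 53 x 36 x 15 mm lying on the bench; to be left alone (origin: centre of its underside)
- screwdriver: screwdriver lying on the bench; to be left alone (origin: a point under its middle)
- wrench: wrench lying on the bench; to be left alone (origin: a point under its middle)
- meter: yellow hand-held meter 150 x 78 x 36 mm lying on the bench; to be left alone (origin: centre of its underside)

How it is judged (in metres and radians):
At the end, for the whole second after the job is handed in: The lever's rod, at plate level, stands within 26 mm of the setting pin's axis (about 21 mm when hard against the end of that slot, so at most about 5 mm short), at rest, its knob down (horizontal distance between rod_at_plate and pin_top below 0.026 m and velocity of joint lever_shift between -0.02 and 0.02 rad/s and velocity of joint lever_cross between -0.02 and 0.02 rad/s and value of joint lever_lift below 0.003 m); the robot touches nothing.
It fails at once if the knob is pulled up by more than 5 mm (value of joint lever_lift above 0.005 m).
It fails at once if the winder or its lever is pushed with more than 40 N (contact force between the fingers and winder above 40 N).
It fails at once if a loose thing on the bench or ledge is moved or lifted by more than 20 mm (distance of any of bobbin_a, bobbin_b, capacitor, matchbox, screwdriver, wrench, meter from where it was at the start of the episode above 0.02 m).
It also fails if it takes over 72 s, if anything falls off the work surface, if the arm or the gripper's body presses on something with over 40 N, if the wrist force passes 120 N, or if a joint passes its speed limit or range.

### The arm

A 6-joint arm with a two-finger parallel gripper is mounted at the origin on the work surface. World frame = base frame: x ahead of the robot, y to its left, z up, the work surface at z = 0. Lengths are in mm, angles in rad, forces in N, time in s.
With the tool pointing down it reaches from about 250 to 775 mm from the base axis. Payload 4 kg.
Tool frame: the origin (TCP) lies on the mounting face of the last link; the fingertips stand 199 mm ahead of it and the grasp point (between the pads) lies 180 mm ahead of it; z points along the fingers, y is the line along which they close (so a half turn about z gives the same grasp; the last joint's range is limited). The gripper opens to 94 mm and grips with 3 to 60 N. Pads are 16 mm wide; open, the fingers measure 119 mm over their backs; the gripper's body (75 mm by 177 mm) begins 78 mm behind the grasp point.
Start: joints at [-0.103, 0.087, 1.371, -0, 1.684, -0.103], TCP at [550, -0.005, 404.706] pointing down, gripper open.
Joint ranges: [-3.1, 3.1], [-0.76, 2.03], [0.27, 2.55], [-1.08, 4.22], [0.17, 2.65], [-2.57, 2.57]. Speed limits (rad/s): [2.79, 2.79, 3.14, 3.14, 3.14, 3.14].

### API

Orientations are given as a rotation vector (axis times angle).
In Python, from workcell import arm, gripper_to, ik, viewer gives the robot as it stands. Calls block until the motion is done:
- arm.movep(position, orientation): joint-space move of the TCP to a pose.
- arm.move_linear(position, max_speed=150, ori=None, guard=None): straight line of the TCP; ori=None keeps the orientation; max_speed is the mean speed in mm/s. With guard (N) it stops when the force on the tool has changed by that much, and returns True; else False.
- arm.movej(angles): joint-space move.
- gripper_to(opening): opening from 0.0 (shut) to 1.0 (fully open); the grip force is fixed at half the most; returns when the fingers have stopped.
- arm.pause(seconds).
- ik(position, orientation): joint angles nearest the present ones, or None.
- viewer.read_camera(name): name is "scene" or "side" or "wrist"; returns (picture, depth): 480x640x3 uint8, red, green, blue; 480x640 float32, mm along the optical axis (not along the pixel's ray), 0 where there is no reading.
- viewer.camera_info(name): a dict with "vfov" (degrees; the focal length in pixels is half the picture's height over the tangent of half this angle, whatever the lens; pixels are square), "cx", "cy" (the principal point, pixels), "D" ([k1, k2, p1, p2, k3] as OpenCV has them; the pictures are not rectified), "world_from_camera" (4x4, takes a point from camera to world coordinates). Camera axes: x right, y up, looking along -z (the intrinsics and any distortion apply to the point x, -y, -z); pixel columns grow to the right and rows downward; lengths in mm; the calibration is good to about 2 mm. A picture is of the moment at which its call begins: read the wrist's pose just before it. camera_info takes no time and is no camera call; for the wrist camera it gives the pose at the moment of the call.
A pose or a line that the arm cannot do raises arm.MotionError and nothing moves.
- arm.hand_in(): hands the job in; it is judged then, once.
Trained networks look in the newest picture that a camera, given by its name, has taken for a name from the list of things; names that differ only in an ending like _2 or _b are one class to them, and where a whole thing is asked for, a point or a joint stands for the part that bears it (a point fixed in the world has none). Each returns a list of dicts, best first, with "conf" (0 to 1); they miss things now and then, are a little off and sometimes report something else, mostly with a low value. They report only what shows in the picture. A call takes as long as a camera call.
- viewer.search_frame(target, camera): "bbox" ([left, top, width, height] in pixels, round what is visible of it).
- viewer.outline_of(target, camera): "region" (480x640 bool, what is visible of it) and "bbox" ([left, top, width, height] in pixels, round what is visible of it).
Readings, each from a call of its own:
- arm.read_time(): time.
- arm.read_joints(): joint angles.
- arm.read_dq(): joint speeds.
- arm.read_joint_efforts(): joint torques, N m.
- arm.read_tcp_pos(): TCP position.
- arm.read_eef_rot(): TCP orientation.
- arm.read_force(): force on the tool from outside, world axes, zero at the start.
- arm.read_ft_torque(): the same for the moment, N m.
- arm.read_opening(): opening from 0.0 (shut) to 1.0 (fully open).
- arm.read_finger_force(): force on a finger pad.
Only numpy, scipy, OpenCV 4.12 (cv2) and the standard library are available. Lean on these libraries where they do the work, as an engineer would, in place of code of your own. Each camera call takes 0.05 s, during which the arm holds its last target. There are 200 camera calls.

## Working session

There is one attempt and no reset: what is moved stays moved. The work goes in short steps, each a Python script; the robot and the scene stay as the last script left them, time stands still between calls to the robot, and variables do not carry over. Pictures are saved under pics/ and viewed, at most 10 in all, crops included, and the job is handed in when it is done.

```bash
mkdir -p pics; ls
cat > h.py <<'E'
import numpy as np, cv2
from workcell import arm, gripper_to, ik, viewer
def K(ci):
    f=240/np.tan(np.radians(ci["vfov"])/2); return np.array([[f,0,ci["cx"]],[0,f,ci["cy"]],[0,0,1.]])
def ray(ci,uv):
    p=cv2.undistortPoints(np.array(uv,float).reshape(-1,1,2),K(ci),np.array(ci["D"],float)).reshape(-1,2)
    return np.c_[p[:,0],-p[:,1],-np.ones(len(p))]
def world(ci,uv,d):
    T=np.array(ci["world_from_camera"]); c=ray(ci,uv)*np.array(d,float).reshape(-1,1)
    return c@T[:3,:3].T+T[:3,3]
def cloud(ci,dep):
    v,u=np.mgrid[0:480,0:640]; w=world(ci,np.c_[u.ravel(),v.ravel()],dep.ravel()); return w.reshape(480,640,3)
def atz(ci,uv,z):
    T=np.array(ci["world_from_camera"]); r=ray(ci,uv)@T[:3,:3].T; o=T[:3,3]
    return o+r*((z-o[2])/r[:,2:3])
def proj(ci,P):
    T=np.linalg.inv(np.array(ci["world_from_camera"])); c=np.atleast_2d(P)@T[:3,:3].T+T[:3,3]
    c=c*[1,-1,-1]; return cv2.projectPoints(c,np.zeros(3),np.zeros(3),K(ci),np.array(ci["D"],float))[0].reshape(-1,2)
E
python3 - <<'E'
from h import *
for n in ["scene","side"]:
    ci=viewer.camera_info(n); p,d=viewer.read_camera(n); cv2.imwrite(f"pics/{n}0.png",p[:,:,::-1]); np.save(f"{n}0.npy",d)
    print(n,np.round(ci["world_from_camera"],2).tolist(),ci["vfov"])
    W=cloud(ci,d)
    for t in ["winder","knob","pin_top","gate_mid","bobbin_a","capacitor","meter","matchbox"]:
        for r in viewer.outline_of(t,n)[:2]:
            m=r["region"]&(d>0)
            print(t,round(r["conf"],2),np.round(r["bbox"]).tolist(),np.round(np.median(W[m],0)) if m.any() else None)
print(arm.read_time())
E
```

```text
pics
scene [[-0.31, -0.66, 0.69, 1183.5], [0.95, -0.22, 0.22, 217.82], [0.0, 0.72, 0.69, 843.16], [0.0, 0.0, 0.0, 1.0]] 56.95464250681285
winder 0.88 [201.0, 214.0, 192.0, 111.0] [569. -35.  99.]
knob 0.46 [323.0, 247.0, 14.0, 22.0] [562.  24. 164.]
pin_top 0.65 [167.0, 193.0, 41.0, 46.0] [ 413. -439.   36.]
pin_top 0.62 [507.0, 319.0, 64.0, 50.0] [529. 491.   6.]
gate_mid 0.82 [197.0, 216.0, 195.0, 104.0] [569. -35.  99.]
bobbin_a 0.78 [368.0, 263.0, 14.0, 19.0] [474. 103.  60.]
bobbin_a 0.61 [371.0, 294.0, 16.0, 13.0] [551. 132.  56.]
capacitor 0.58 [449.0, 250.0, 13.0, 20.0] [353. 287.  39.]
meter 0.75 [165.0, 195.0, 45.0, 42.0] [ 412. -441.   36.]
matchbox 0.56 [268.0, 212.0, 10.0, 10.0] [ 316. -234.   15.]
side [[0.71, 0.41, -0.57, -236.18], [-0.7, 0.4, -0.59, -761.05], [-0.01, 0.82, 0.57, 850.63], [0.0, 0.0, 0.0, 1.0]] 46.66612214024965
winder 0.61 [267.0, 203.0, 182.0, 108.0] [ 488. -100.   99.]
knob 0.45 [332.0, 201.0, 11.0, 16.0] [546.  16. 161.]
knob 0.41 [264.0, 204.0, 186.0, 106.0] [488. -99.  99.]
pin_top 0.25 [328.0, 199.0, 14.0, 41.0] [544.  13. 146.]
gate_mid 0.74 [264.0, 202.0, 187.0, 107.0] [488. -99.  99.]
bobbin_a 0.66 [283.0, 236.0, 12.0, 18.0] [457. 101.  65.]
bobbin_a 0.52 [295.0, 225.0, 8.0, 10.0] [539. 130.  57.]
capacitor 0.7 [195.0, 234.0, 18.0, 24.0] [335. 277.  33.]
meter 0.78 [437.0, 366.0, 52.0, 77.0] [ 374. -467.   37.]
matchbox 0.83 [336.0, 342.0, 24.0, 31.0] [ 325. -234.   16.]
0.9
```

Run:
```python
from h import *
n="wrist"
ci=viewer.camera_info(n); p,d=viewer.read_camera(n); cv2.imwrite("pics/w0.png",p[:,:,::-1]); np.save("w0.npy",d); print(np.round(ci["world_from_camera"],2).tolist(),ci["vfov"],arm.read_eef_rot(),(d>0).mean())
a=cv2.imread("pics/scene0.png")[190:340,190:400]; b=cv2.imread("pics/side0.png")[180:330,250:460]
cv2.imwrite("pics/ab.png",np.hstack([cv2.resize(x,(400,286),interpolation=cv2.INTER_CUBIC) for x in (a,b)]))
```

```text
[[1.0, -0.0, 0.0, 548.99], [0.0, 0.96, 0.27, 78.37], [-0.0, -0.27, 0.96, 383.87], [0.0, 0.0, 0.0, 1.0]] 62.31597776456242 [2.22140138e+00 2.22135300e+00 1.39031249e-04] 0.996220703125
```

View pics/w0.png

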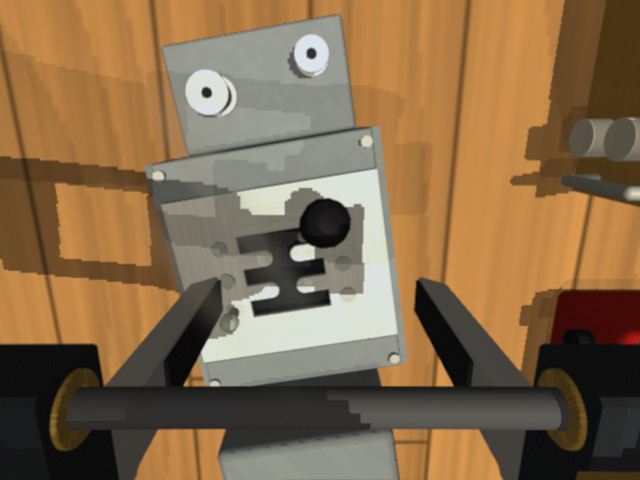

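View pics/ab.png

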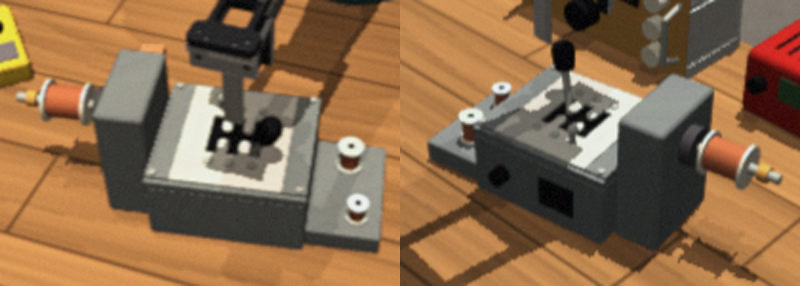

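Run:
```python
from h import *
n="wrist"; ci=viewer.camera_info(n); d=np.load("w0.npy"); W=cloud(ci,d)
for r in viewer.outline_of("winder",n)[:1]: print(r["conf"],r["bbox"])
P=W.reshape(-1,3)
reg=lambda P:(P[:,0]>400)&(P[:,0]<720)&(P[:,1]>-200)&(P[:,1]<150)
Q=P[reg(P)&(abs(P[:,2]-100)<5)]; print("plate z",np.median(Q[:,2]),len(Q))
print("wrist rect",cv2.minAreaRect(Q[:,:2].astype(np.float32)))
L=P[reg(P)&(abs(P[:,2]-30)<5)&(P[:,1]>60)]; print("ledge",np.median(L[:,2]),cv2.minAreaRect(L[:,:2].astype(np.float32)))
# plate pixels straight from image: corner screws / slots at z=100
p=cv2.imread("pics/w0.png"); g=cv2.cvtColor(p,cv2.COLOR_BGR2GRAY)
# pin: points 112..130 near plate, below lever
S=P[reg(P)&(P[:,2]>106)&(P[:,2]<135)]; 
v,u=np.nonzero((W[...,2]>106)&(W[...,2]<135)&(W[...,0]>450)&(W[...,0]<650)&(W[...,1]>-100)&(W[...,1]<80))
print("raised px",len(u)); 
k=cv2.connectedComponentsWithStats(((W[...,2]>106)&(W[...,2]<300)).astype(np.uint8))
for i in range(1,k[0]):
    if k[2][i,4]>8: print(k[2][i],np.round(np.median(W[k[1]==i],0)),W[k[1]==i][:,2].max())
for n in ["scene","side"]:
    ci=viewer.camera_info(n); P=cloud(ci,np.load(n+"0.npy")).reshape(-1,3)
    Q=P[reg(P)&(abs(P[:,2]-100)<4)]; print(n,np.median(Q[:,2]),cv2.minAreaRect(Q[:,:2].astype(np.float32)))
p=p[180:345,170:390]; cv2.imwrite("pics/w0c.png",cv2.resize(p,(780,585),interpolation=cv2.INTER_CUBIC))
```

```text
0.92 [144.9, 15.4, 265.6, 464.6]
plate z 99.19897335916568 42970
wrist rect ((523.62158203125, -30.034103393554688), (170.57217407226562, 195.97787475585938), 9.276790618896484)
ledge 29.122448558289307 ((502.7315673828125, 111.37408447265625), (155.43701171875, 90.34745788574219), 9.277887344360352)
raised px 317
[618 185  22  16 291] [762.  36. 112.] 115.37027064909364
[ 299  198   52   51 2052] [553.  27. 168.] 173.62837806351246
[ 105  277  118  109 6232] [500.   9. 259.] 289.56454835915906
[ 414  277  118  109 6215] [598.   9. 259.] 290.19347105289614
[219 311  20  22 317] [484. -57. 121.] 125.79392840408372
[301 374  81  12 500] [ 578. -114.  111.] 120.58133933262525
[ 217  429  183   51 8938] [ 542. -130.  169.] 171.22551622406704
[124 430  34  49 789] [501.  -5. 296.] 299.9969660911158
[479 430  34  50 794] [597.  -5. 296.] 299.98040047978384
scene 100.2885996889305 ((531.0050048828125, -56.21978759765625), (172.63917541503906, 247.55604553222656), 9.404123306274414)
side 100.79987117393682 ((526.4407958984375, -57.10902404785156), (175.21975708007812, 252.6328887939453), 9.756250381469727)
```

View pics/w0c.png

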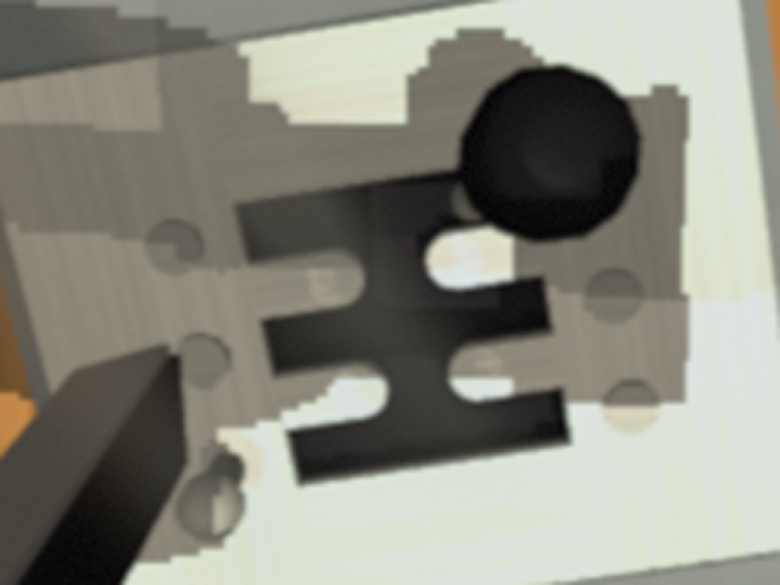

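The pin (domed, raised to z≈125) is beside the near end of the right slot, at crop (210,500), world about (484,-57). The other slot ends show flat plugs. The knob sits at the far end of the left slot, at full-image (325,223). Next I'll fix the winder frame and make the first push, back to the cross channel.

```bash
cat >> h.py <<'E'
from scipy.spatial.transform import Rotation as Rot
try: G=np.load("gate.npy")
except Exception: G=None
def w2(xy):
    c,s=np.cos(G[2]),np.sin(G[2]); return G[:2]+np.array([[c,-s],[s,c]])@np.array(xy,float)
def inv2(p):
    c,s=np.cos(G[2]),np.sin(G[2]); return np.array([[c,s],[-s,c]])@(np.array(p,float)[:2]-G[:2])
def ori(): return (Rot.from_euler("z",G[2])*Rot.from_matrix([[0,1,0],[1,0,0],[0,0,-1]])).as_rotvec()
def go(x,y,ztip,v=150,guard=None):
    r=arm.move_linear([*w2([x,y]),ztip+199],max_speed=v,ori=ori(),guard=guard)
    print("at",np.round(inv2(arm.read_tcp_pos()),1),"F",np.round(arm.read_force(),1),"stop" if r else "",round(arm.read_time(),1)); return r
E
python3 - <<'E'
from h import *
import h
n="wrist"; ci=viewer.camera_info(n)
s=3.545; e=np.array([[268,348],[546,305],[294,459],[567,416]])/s+[170,180]-0.4
w=atz(ci,e,100)[:,:2]; yaw=np.arctan2(*(w[1]+w[3]-w[0]-w[2])[::-1]); print(np.round(w,1),np.degrees(yaw),np.linalg.norm(w[1]-w[0]))
yaw=np.radians(9.3); c,sn=np.cos(yaw),np.sin(yaw); R=np.array([[c,-sn],[sn,c]])
mod=np.array([[-31,0],[31,0],[-31,-26],[31,-26]]); o=(w-mod@R.T); print("mid",np.round(o,1))
G=np.r_[o.mean(0),yaw]; np.save("gate.npy",G); h.G=G
d=np.load("w0.npy"); W=cloud(ci,d)
m=np.zeros_like(d,bool); m[311:333,219:239]=1; m&=(W[...,2]>106)&(W[...,2]<135); print("pin",inv2(W[m].mean(0)))
m=np.zeros_like(d,bool); m[198:249,299:351]=1; m&=(W[...,2]>130); q=W[m]; v,u=np.nonzero(m)
print("knob med",inv2(np.median(q,0)), "silh. at z150", inv2(atz(ci,[[(u.min()+u.max())/2,(v.min()+v.max())/2]],152)[0]))
arm.movep([*w2([88,43]),210+199],ori()); go(88,43,210)
E
```

```text
[[493.3 -31.5]
 [553.1 -21.7]
 [497.8 -57.6]
 [557.8 -47.3]] 9.497031815838843 60.58869188946736
mid [[523.9 -26.5]
 [522.5 -26.7]
 [524.2 -26.9]
 [523.  -26.7]]
pin [-44.25734586 -24.42325837]
knob med [37.71395103 48.64233815] silh. at z150 [37.13375315 44.96287615]
at [87.3 42.6] F [-0.3 -0.2 -0.3]  1.6
```

Run:
```python
from h import *
gripper_to(0.0); print(arm.read_opening())
go(85,43,210)
if not go(85,43,143,80,10):
    r=go(29,43,143,25,15)
ci=viewer.camera_info("wrist"); p,d=viewer.read_camera("wrist"); cv2.imwrite("pics/w1.png",p[:,:,::-1]); np.save("w1.npy",d)
c=p[:,:,::-1].copy()
for P in [(0,0),(31,0),(-31,26),(31,26)]: 
    u=proj(ci,[*w2(P),100])[0]; cv2.circle(c,tuple(int(t) for t in u),2,(0,0,255),-1)
u=proj(ci,[*w2([0,43]),158])[0]; cv2.circle(c,tuple(int(t) for t in u),3,(0,255,0),-1)
cv2.imwrite("pics/w1.png",c)
```

```text
0.0025571989665169824
at [84.8 43. ] F [-0.3 -0.1 -0.6]  3.3
at [85.2 43. ] F [ 0.2 -0.4  0.2]  4.3
at [29. 43.] F [1.  0.6 1.1]  6.7
```

View pics/w1.png

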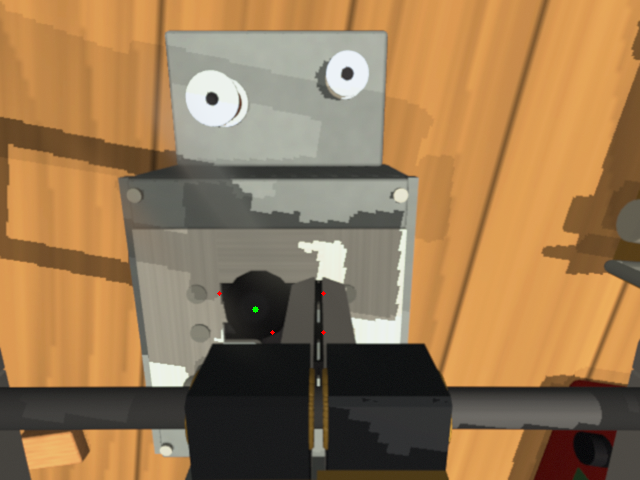

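The knob now sits over neutral in the left slot: its centre is at (257,303), against the projected target at (255,309). Next is the cross push to the right.

Run:
```python
from h import *
go(28.3,43,143,20,15); go(42,43,143); go(42,43,205)
go(0,84,205); 
if not go(0,84,145,80,10):
    r=go(0,-24,145,25,12)
ci=viewer.camera_info("wrist"); p,d=viewer.read_camera("wrist"); c=p[:,:,::-1].copy()
for P in [(0,0),(31,0),(-31,-26),(31,-26)]:
    u=proj(ci,[*w2(P),100])[0]; cv2.circle(c,tuple(int(t) for t in u),2,(0,0,255),-1)
cv2.imwrite("pics/w2.png",c)
n="scene"; ci=viewer.camera_info(n); p,d=viewer.read_camera(n); c=p[:,:,::-1].copy()
u=proj(ci,[*w2([0,-43]),158])[0]; cv2.circle(c,tuple(int(t) for t in u),1,(0,255,0),-1)
cv2.imwrite("pics/s2.png",cv2.resize(c[190:340,190:400],(800,571),interpolation=cv2.INTER_CUBIC))
```

```text
at [28.3 43. ] F [1.3 0.9 2. ]  7.0
at [41.8 42.9] F [ 0.6 -0.5  0.1]  7.2
at [41.7 43. ] F [-0.5  0.  -0.8]  7.8
at [-0. 84.] F [1.1 0.3 0. ]  8.3
at [ 0.2 84. ] F [ 1.3 -0.4 -0. ]  9.2
at [ -0.  -23.8] F [-1.3  4.7 -3.4]  13.7
```

View pics/s2.png

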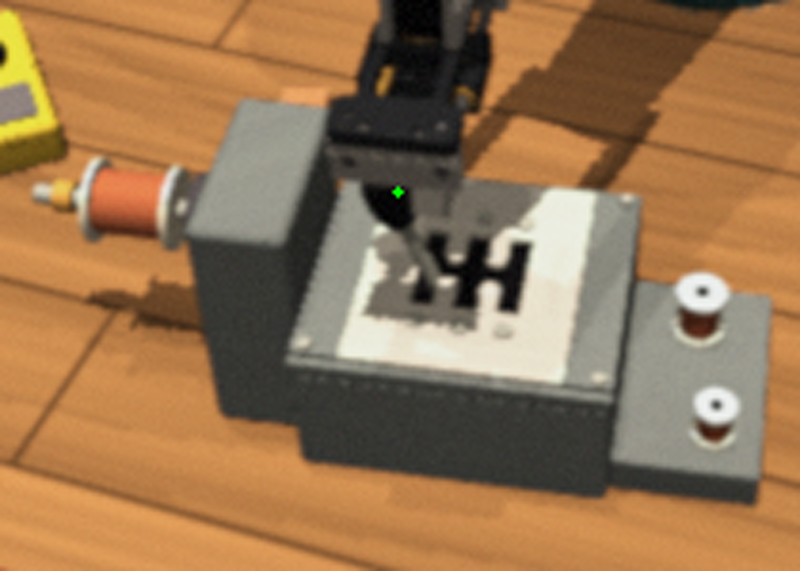

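The rod is in the right slot at the cross channel, with the knob at about crop (390,195). Last push: toward the operator, until it stops.

Run:
```python
from h import *
go(0,-12,145); go(0,-12,205); go(48,-44,205)
if not go(48,-44,142,80,10):
    go(-10,-44,142,25,14); 
    go(-26,-44,142,12,12)
ci=viewer.camera_info("wrist")
x=inv2(arm.read_tcp_pos())
go(x[0]+15,-44,142); go(x[0]+15,-44,215); 
go(x[0]+60,60,225)
n="wrist"; ci=viewer.camera_info(n); p,d=viewer.read_camera(n); c=p[:,:,::-1].copy(); np.save("w3.npy",d)
for P,z,col in [((-31,-26),100,(0,0,255)),((31,-26),100,(0,0,255)),((-45,-26),125,(255,0,0)),((-43,-43),151,(0,255,0))]:
    u=proj(ci,[*w2(P),z])[0]; cv2.circle(c,tuple(int(t) for t in u),2,col,-1)
cv2.imwrite("pics/w3.png",c)
n="side"; p,d=viewer.read_camera(n); cv2.imwrite("pics/s3.png",cv2.resize(p[180:330,250:460,::-1],(800,571),interpolation=cv2.INTER_CUBIC))
```

```text
at [  0.2 -12.5] F [ 0.1 -0.7  0.6]  14.0
at [ -0.1 -12.3] F [-0.2  0.2  0.3]  14.6
at [ 47.8 -44. ] F [-0.3  0.2  0.2]  15.1
at [ 48.2 -44.1] F [ 0.1  0.  -0.5]  16.1
at [-10.  -43.9] F [ 1.3  0.8 -0.2]  18.5
at [-18.4 -43.8] F [3.2 0.2 2. ] stop 19.4
at [ -3.7 -44.1] F [-0.2 -0.6 -0.3]  19.7
at [ -3.8 -44. ] F [-0.7  0.   0.1]  20.3
at [41.4 59.6] F [ 0.2 -0.4  0.8]  21.2
```

View pics/w3.png

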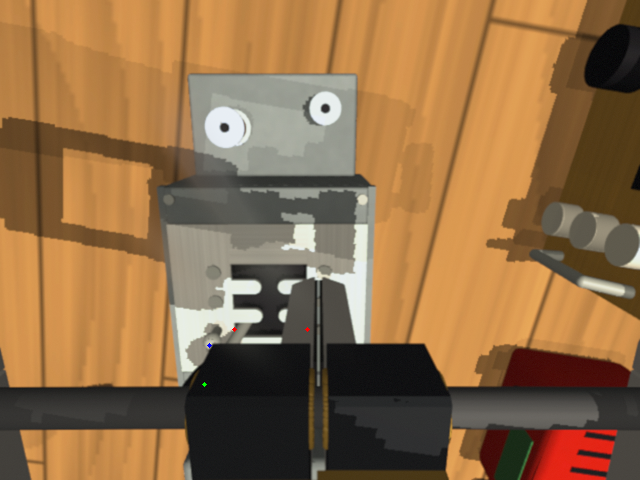

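View pics/s3.png

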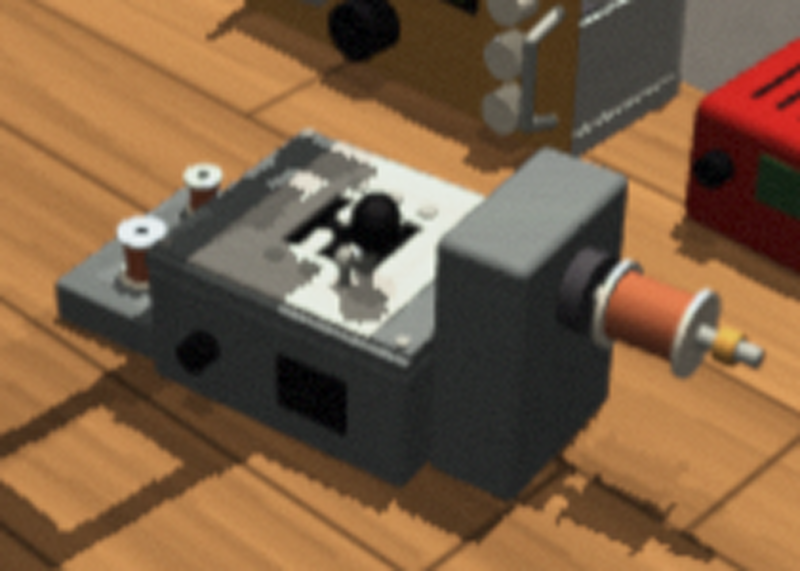

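The guard stopped the push at tip x'=-18.4, which puts the knob near -45, consistent with the slot end. I'll check with one clear overhead look.

Run:
```python
from h import *
go(41,60,260); go(-20,-60,260)
n="wrist"; ci=viewer.camera_info(n); p,d=viewer.read_camera(n); c=p[:,:,::-1].copy(); W=cloud(ci,d)
r=viewer.outline_of("knob",n)
for q in r[:2]:
    m=q["region"]&(W[...,2]>130)&(W[...,2]<190); print(q["conf"],q["bbox"],inv2(np.median(W[m],0)) if m.any() else 0)
for P,z,col in [((-31,-26),100,(0,0,255)),((31,-26),100,(0,0,255)),((-45,-26),125,(255,0,0)),((-43,-43),151,(0,255,0))]:
    u=proj(ci,[*w2(P),z])[0]; print(u); cv2.circle(c,tuple(int(t) for t in u),2,col,-1)
cv2.imwrite("pics/w4.png",c)
```

```text
at [40.9 59.5] F [0.  0.1 0.1]  21.7
at [-19.8 -59.6] F [-0.4  0.6  0.2]  22.7
0.59 [262.9, 194.8, 48.0, 51.4] [-42.56036782 -43.14877396]
[306.3189809  183.41034637]
[379.24158914 183.4582486 ]
[287.67109814 187.60598877]
[288.22056617 215.64351483]
```

View pics/w4.png

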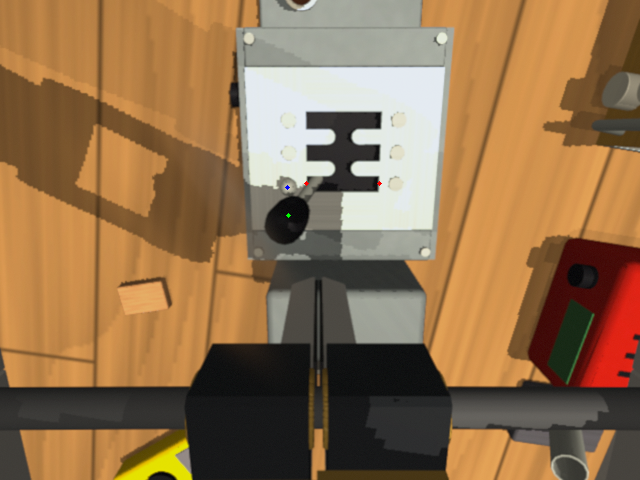

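The knob is at (287,220), right on the projected home position (288,216), or (-42.6,-43.1) in the winder frame. The rod is against the slot end beside the pin at (288,187), and the robot is clear of everything.

```bash
python3 -c "
from h import *
arm.pause(0.5); print(arm.hand_in())"
```

```text
the job is handed in; nothing more can be done
None
```

I handed the job in: the lever is in the right slot's end nearest the operator, where the setting pin stands, with its rod against the slot end. The final look put the knob within about 1 mm of the expected home position. The pushes were gentle (guard stops of 10–15 N), the knob was never pulled up, and the fingers went near nothing but the knob; no verdict came back.

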